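Load the weights on the fingerboard gluing press

TASK

Raise the beam of the gluing press: lift the lockout collar on its lever and, holding it up, bring the lever past the gate and fully over to load. With the beam up, hang every stirrup weight that stands on the bench by its handle on the beam's hooks, one to a hook, any hook; then lift the collar again and bring the lever fully back to press, the collar dropped home, with all weights still hanging at rest. Leave the other things on the bench where they lie.

Things in the scene. Friction and masses are not known exactly. Their poses are not given: they have to be found in the camera images.
- press: Fixed gluing press. Origin on the bench under its beam's middle; y runs along the beam to the lever's end, z up. Beam: wooden bar 24 mm square, 360 long, above the origin, sliding up and down on two 18 mm posts at y +-192 (tops 192 above the bench). Four steel hooks point from it to the press's -x. Under it lies a neck blank with its fingerboard. Lever unit at press x -110, y +310 mm.
- hook0 (a point): Hook 0 of 0-3 (along press +y, 95 mm apart): the seat on top of its pin where a handle rests. The pin is a level 8 mm round bar along the press's x; from the seat it runs 19 mm on towards -x and turns up, tip 14 mm above the seat; open on that side. The beam's face is 56 mm from the seat towards +x. Seat 166 mm above the bench with the beam down, 184 up.
- hook1 (a point): Hook 1 of 0-3 (along press +y, 95 mm apart): the seat on top of its pin where a handle rests. The pin is a level 8 mm round bar along the press's x; from the seat it runs 19 mm on towards -x and turns up, tip 14 mm above the seat; open on that side. The beam's face is 56 mm from the seat towards +x. Seat 166 mm above the bench with the beam down, 184 up.
- hook2 (a point): Hook 2 of 0-3 (along press +y, 95 mm apart): the seat on top of its pin where a handle rests. The pin is a level 8 mm round bar along the press's x; from the seat it runs 19 mm on towards -x and turns up, tip 14 mm above the seat; open on that side. The beam's face is 56 mm from the seat towards +x. Seat 166 mm above the bench with the beam down, 184 up.
- hook3 (a point): Hook 3 of 0-3 (along press +y, 95 mm apart): the seat on top of its pin where a handle rests. The pin is a level 8 mm round bar along the press's x; from the seat it runs 19 mm on towards -x and turns up, tip 14 mm above the seat; open on that side. The beam's face is 56 mm from the seat towards +x. Seat 166 mm above the bench with the beam down, 184 up.
- beam (a joint): Height of the beam (m): 0 = down on the fingerboard, 0.018 = raised. Geared to the lever (0.0225 m per rad) and moved only by it.
- lever (a joint): Lever angle, 0 to 0.8 rad, about press y through lever_pivot. 0 (press): leans 0.4 rad from upright to the press's +x; 0.4: upright; 0.8 (load, beam up): leans 0.4 rad to -x. Stays where left; takes about 8 N at the collar. Two gate teeth at mid swing, reaching 85 mm from the pivot, stop the collar's cross pin at about 0.23 coming from 0 and 0.57 coming from 0.8 unless the collar is held up.
- collar (a joint): Lift of the lockout collar along the lever, 0 to 0.028 m; a weak spring (2 to 4 N) pulls it down. From 0.016 up it clears the gate teeth (hold 0.02). Collar: dark wood cylinder round the lever, 32 mm across, 38 long, its middle 120 mm from the pivot when down, its cross pin 46 mm below the middle. The lever's bare end stands 22 mm above it.
- lever_pivot (a point): Centre of the lever's pivot, 60 mm above the bench, between two grey discs. The lever is a 12 mm round rod reaching 161 mm from it, carrying the collar.
- weight1: Press weight, 0.4-0.6 kg (may be absent): dark steel disc 56 mm across, 30 high, with a steel stirrup handle on top, overall 94 mm high. Origin: centre of underside, z up. The stirrup lies in its y-z plane: two upright legs, 44 mm over the outsides, 32 apart inside, 10 wide in x, from 30 to 86 mm up, joined by an 8 mm round crossbar slightly peaked in the middle.
- weight2: Press weight, 0.4-0.6 kg (may be absent): dark steel disc 56 mm across, 30 high, with a steel stirrup handle on top, overall 94 mm high. Origin: centre of underside, z up. The stirrup lies in its y-z plane: two upright legs, 44 mm over the outsides, 32 apart inside, 10 wide in x, from 30 to 86 mm up, joined by an 8 mm round crossbar slightly peaked in the middle.
- weight3: Press weight, 0.4-0.6 kg (may be absent): dark steel disc 56 mm across, 30 high, with a steel stirrup handle on top, overall 94 mm high. Origin: centre of underside, z up. The stirrup lies in its y-z plane: two upright legs, 44 mm over the outsides, 32 apart inside, 10 wide in x, from 30 to 86 mm up, joined by an 8 mm round crossbar slightly peaked in the middle.
- weight4: Press weight, 0.4-0.6 kg (may be absent): dark steel disc 56 mm across, 30 high, with a steel stirrup handle on top, overall 94 mm high. Origin: centre of underside, z up. The stirrup lies in its y-z plane: two upright legs, 44 mm over the outsides, 32 apart inside, 10 wide in x, from 30 to 86 mm up, joined by an 8 mm round crossbar slightly peaked in the middle.
- eye1 (a point): Underside of the crossbar of weight1, at its middle, 86 mm above the weight's underside: the place that rests on a hook.
- eye2 (a point): Underside of the crossbar of weight2, at its middle, 86 mm above the weight's underside: the place that rests on a hook.
- eye3 (a point): Underside of the crossbar of weight3, at its middle, 86 mm above the weight's underside: the place that rests on a hook.
- eye4 (a point): Underside of the crossbar of weight4, at its middle, 86 mm above the weight's underside: the place that rests on a hook.
- rosette: Bystander: soundhole rosette: flat jacaranda ring, 90 mm across, 5 mm thick. Origin: centre of its underside.
- scraper: Bystander: blued steel cabinet scraper, 60 x 120 x 4 mm, lying flat. Origin: centre of its underside.
- cork_block: Bystander: cork sanding block, 100 x 60 mm, 30 mm high. Origin: centre of its underside.
- heel_block: Bystander: dark mahogany heel block, 55 x 80 mm, 45 mm high. Origin: centre of its underside.
- pin_pot: Bystander: squat terracotta pot of brass bridge pins, 90 mm across, 60 mm high. Origin: centre of its underside.

How it is judged (in metres and radians):
On the way, in this order (a step that is already met when the one before it is completed fails the run):
1. the lever is fully over at load, beam raised (value of joint lever above 0.7 rad and value of joint beam above 0.014 m), for 0.2 s.
2. with the lever at load, every weight hangs on a hook of its own ((distance between eye1 and hook0 below 0.022 m or distance between eye1 and hook1 below 0.022 m or distance between eye1 and hook2 below 0.022 m or distance between eye1 and hook3 below 0.022 m) and height (world z) of each of weight1, weight2, weight3, weight4 above 0.045 m and angle between each of weight1, weight2, weight3, weight4's own z axis and vertical below 0.3 rad and (distance between eye2 and hook0 below 0.022 m or distance between eye2 and hook1 below 0.022 m or distance between eye2 and hook2 below 0.022 m or distance between eye2 and hook3 below 0.022 m) and (distance between eye3 and hook0 below 0.022 m or distance between eye3 and hook1 below 0.022 m or distance between eye3 and hook2 below 0.022 m or distance between eye3 and hook3 below 0.022 m) and (distance between eye4 and hook0 below 0.022 m or distance between eye4 and hook1 below 0.022 m or distance between eye4 and hook2 below 0.022 m or distance between eye4 and hook3 below 0.022 m) and horizontal distance between weight1 and weight2 above 0.055 m and horizontal distance between each of weight1, weight2 and weight3 above 0.055 m and horizontal distance between each of weight1, weight2, weight3 and weight4 above 0.055 m and value of joint lever above 0.65 rad), for 0.3 s.
3. the lever is fully back at press (value of joint lever below 0.1 rad), for 0.2 s.
At the end, for the whole second after the job is handed in: Every weight present hangs at rest on a hook of its own (crossbar within 22 mm of the seat, tilt under 17 degrees, weights 55 mm apart or more, under 60 mm/s); lever within 0.1 rad of press, beam within 4 mm and collar within 5 mm of fully down ((distance between eye1 and hook0 below 0.022 m or distance between eye1 and hook1 below 0.022 m or distance between eye1 and hook2 below 0.022 m or distance between eye1 and hook3 below 0.022 m) and height (world z) of each of weight1, weight2, weight3, weight4 above 0.045 m and angle between each of weight1, weight2, weight3, weight4's own z axis and vertical below 0.3 rad and (distance between eye2 and hook0 below 0.022 m or distance between eye2 and hook1 below 0.022 m or distance between eye2 and hook2 below 0.022 m or distance between eye2 and hook3 below 0.022 m) and (distance between eye3 and hook0 below 0.022 m or distance between eye3 and hook1 below 0.022 m or distance between eye3 and hook2 below 0.022 m or distance between eye3 and hook3 below 0.022 m) and (distance between eye4 and hook0 below 0.022 m or distance between eye4 and hook1 below 0.022 m or distance between eye4 and hook2 below 0.022 m or distance between eye4 and hook3 below 0.022 m) and horizontal distance between weight1 and weight2 above 0.055 m and horizontal distance between each of weight1, weight2 and weight3 above 0.055 m and horizontal distance between each of weight1, weight2, weight3 and weight4 above 0.055 m and linear speed of each of weight1, weight2, weight3, weight4 below 0.06 m/s and value of joint lever below 0.1 rad and value of joint collar below 0.005 m and value of joint beam below 0.004 m); the robot touches nothing.
It fails at once if another thing on the bench is moved more than 4 cm (distance of any of rosette, scraper, cork_block, heel_block, pin_pot from where it was at the start of the episode above 0.04 m).
Of weight1, weight2, weight3, weight4 only 3 to 4 are there at a start; the rules pass over those that are not, and their reading is None.
At some moment in a run one of weight1, weight2, weight3, weight4 may be knocked a few centimetres aside while the robot is not near it.
It also fails if it takes over 210 s, if anything falls off the work surface, if the arm or the gripper's body presses on something with over 40 N, if the wrist force passes 120 N, or if a joint passes its speed limit or range.

ROBOT

A 7-joint arm with a two-finger parallel gripper is mounted at the origin on the work surface. World frame = base frame: x ahead of the robot, y to its left, z up, the work surface at z = 0. Lengths are in mm, angles in rad, forces in N, time in s.
With the tool pointing down it reaches from about 400 to 850 mm from the base axis. Payload 4.4 kg.
Tool frame: the origin (TCP) lies on the front face of the gripper's body, between the roots of the fingers; the fingertips stand 97 mm ahead of it and the grasp point (between the pads) lies bot.hold_point_z ahead of it (bot.hold_point_z is the distance from the TCP to the grasp point, in mm); z points along the fingers, y is the line along which they close (so a half turn about z gives the same grasp; the last joint's range is limited). The gripper opens to 94 mm and grips with 3 to 60 N. Pads are 16 mm wide; open, the fingers measure 119 mm over their backs; the gripper's body (75 mm by 177 mm) begins 78 mm behind the grasp point.
Start: joints at [1.247, 0.628, 0.038, 1.517, -0.027, 0.996, -0.02], TCP at [165.745, -628.526, 302.678] pointing down, gripper open.
Joint ranges: [-3.06, 3.06], [-0.37, 2.12], [-1.25, 1.32], [0.18, 2.47], [-1.1, 4.24], [0.23, 1.98], [-2.94, 2.94]. Speed limits (rad/s): [2.57, 2.57, 3.14, 3.14, 3.14, 3.14, 3.14].

INTERFACE

Orientations are given as a unit quaternion [x, y, z, w].
In Python, from plant import bot gives the robot as it stands.
- The arm moves only by the tool nudge_tcp, called after "Request:" by a JSON object that holds its "op" and its "data". Schema: {"type":"object","properties":{"moves":{"type":"array","items":{"type":"number"},"minItems":6,"maxItems":48},"finger_gap":{"type":"number"},"force":{"type":"number"},"only":{"type":"string"},"quiet":{"type":"boolean"},"lines":{"type":"string"}},"required":["moves"],"additionalProperties":false}. moves is one flat list of numbers that holds 1 to 8 rows one after another, with no inner brackets; each row has 6 numbers: dx, dy, dz in mm, then a rotation vector rx, ry, rz in rad; each row shifts and turns the commanded pose from where the row before left it, along the tool's axes as they then stand; what a row does not reach is not made up. A row lasts 1/10 s, in which the tool goes at most 50 mm and 0.15 rad, less where a joint would pass 70% of its speed; a pose out of reach is approached as far as the arm can. finger_gap is the finger opening in mm, set as the call begins (left out keeps the last). The fingers move at their own pace and stop on an object; force is the grip in N (left out, the last holds). Time passes only in rows, so rows that do not move let the fingers close. The tool returns the time, the measured TCP pose, the force, the opening and the grip force at its end. only (a regular expression) keeps the lines of the reply that match it, lines (a string "A,B") keeps lines A to B, and quiet returns only ok. Input that does not fit is refused with a message, and nothing moves.
- bot.sense(): the state, without advancing time (a new reading comes with each control period).
- bot.snapshot(name): name is "scene" or "top"; returns a dict with "pixels" (400x640x3 uint8, blue, green, red), "fx", "fy", "cx", "cy" (pixels), "R" (3x3) and "t" (3): a world point X has camera coordinates R X + t. Camera axes: x right, y down, z forward; pixel columns grow to the right and rows downward; lengths in mm; the calibration is good to about 2 mm. A picture is of the moment at which its call begins. There is no depth.
- bot.finish_job(): hands the job in; it is judged then, once.
The state is a dict: "clock": time; "qpos": joint angles; "qvel": joint speeds; "effort": joint torques, N m; "position": TCP position; "tcp_rot": TCP orientation; "ft_force": force on the tool from outside, world axes, zero at the start; "torque": the same for the moment, N m; "width": finger opening in mm; "grip_force": force on a finger pad.
Only numpy, scipy, OpenCV 4.12 (cv2) and the standard library are available. Lean on these libraries where they do the work, as an engineer would, in place of code of your own. Each camera call takes 0.05 s, during which the arm holds its last target. There are 200 camera calls.

## Working session

There is one attempt and no reset: what is moved stays moved. The work goes in short steps, Python scripts to look and compute and a tool call to move; the robot and the scene stay as the last step left them, time stands still between calls to the robot, and variables do not carry over. Pictures are saved under pics/ and viewed, at most 17 in all, crops included, and the job is handed in when it is done.

```bash
ls; mkdir -p pics
```

Run:
```python
from plant import bot
import cv2
for n in("scene","top"):
    s=bot.snapshot(n); cv2.imwrite(f"pics/{n}0.png",s["pixels"]); print(n,s["fx"],s["cx"],s["cy"],s["R"],s["t"])
print(bot.sense(),bot.hold_point_z)
```

```text
pics
plant.py
scene 369.6140846868222 315.5716801139892 196.1683320641789 [[ 0.65579223  0.75488103 -0.00954945]
 [ 0.62554576 -0.55042863 -0.55292027]
 [-0.42264531  0.35662719 -0.83317944]] [-311.85732374 -254.54240352 1345.34669846]
top 404.6790759426521 321.3625004483648 203.4603913646297 [[-0.0113913  -0.99962196 -0.02502343]
 [-0.99645264  0.01343482 -0.08307608]
 [ 0.08338086  0.02398832 -0.99622899]] [  10.45816433  531.27379948 1122.57673375]
{'clock': 0.1, 'qpos': array([ 1.24721286,  0.62923485,  0.03839391,  1.5182553 , -0.02703271,
        0.99630489, -0.01999274]), 'qvel': array([-2.08768557e-04, -2.93116499e-03,  1.47401871e-03, -1.40464732e-03,
        3.14072708e-04,  1.86287738e-04,  9.31483694e-05]), 'effort': array([ 3.70118345e-03, -5.50784183e+01,  1.14754256e+00, -1.87116873e+01,
       -5.22000517e-02,  1.91751122e-02,  7.08377092e-05]), 'position': array([ 165.66432875, -628.08590486,  301.86123872]), 'tcp_rot': array([ 9.91702616e-01,  1.28550415e-01, -8.78069433e-05, -8.39158449e-04]), 'ft_force': array([-0.17788973,  0.41934951, -0.20906445]), 'torque': array([-0.01518524,  0.00272728,  0.02019851]), 'grip_force': 0.0, 'width': 93.75146324388906} 78.39999999999999
```

View pics/scene0.png

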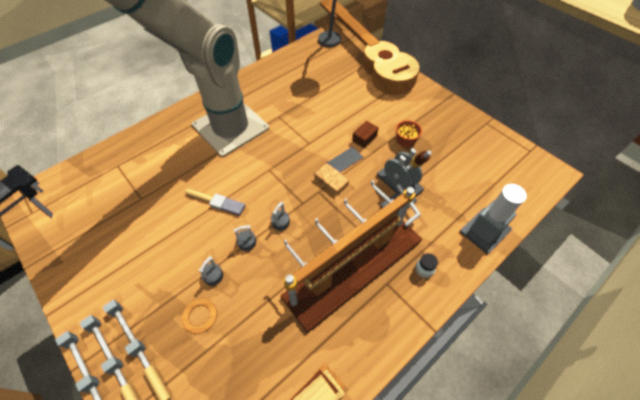

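View pics/top0.png

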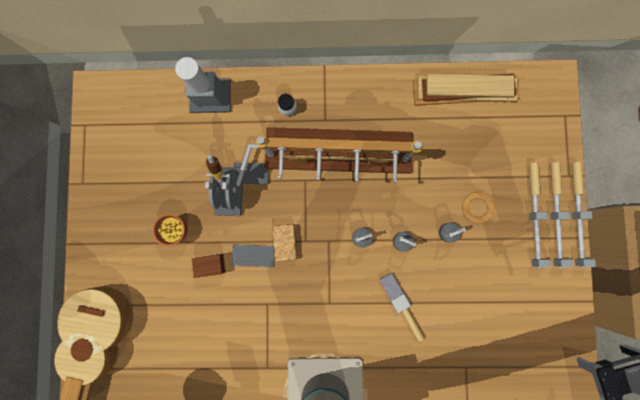

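The scene shows three weights: top view about (363,237), (404,241), (452,232). The beam runs (265,140)-(415,145), the hooks point down the image, the lever unit is at (225,185), and the collar is near (213,163). I'll zoom in.

Create h.py:
```python
import numpy as np, cv2
from scipy.spatial.transform import Rotation as Ro
from plant import bot
def ray(s,uv,z):
    d=np.array([(uv[0]-s["cx"])/s["fx"],(uv[1]-s["cy"])/s["fy"],1.]); R=np.array(s["R"]);t=np.array(s["t"])
    c=-R.T@t; w=R.T@d; return c+w*(z-c[2])/w[2]
def tri(A,B):
    M=[];b=[]
    for s,uv in (A,B):
        R=np.array(s["R"]);t=np.array(s["t"]); c=-R.T@t; w=R.T@np.array([(uv[0]-s["cx"])/s["fx"],(uv[1]-s["cy"])/s["fy"],1.]); w/=np.linalg.norm(w)
        P=np.eye(3)-np.outer(w,w); M.append(P); b.append(P@c)
    x=np.linalg.lstsq(np.vstack(M),np.hstack(b),rcond=None)[0]; return x
def proj(s,X):
    p=np.asarray(X,float)@np.array(s["R"]).T+s["t"]; return p[...,:2]/p[...,2:]*s["fx"]+[s["cx"],s["cy"]]
def crop(s,x0,y0,w,h,k,name):
    cv2.imwrite("pics/"+name,cv2.resize(s["pixels"][y0:y0+h,x0:x0+w],None,fx=k,fy=k,interpolation=cv2.INTER_CUBIC))
def tcp():
    q=bot.sense(); return np.array(q["position"]),Ro.from_quat(q["tcp_rot"]),q
def go(hold,yaw=None,Rt=None):
    """tool-frame dx,dy,dz,rotvec from the current pose to grasp point hold (mm)/orientation Rt"""
    p,R,q=tcp(); Rt=R if Rt is None else Rt
    tgt=np.array(hold)-Rt.as_matrix()[:,2]*bot.hold_point_z
    print("t",round(q["clock"],2),"hold",(p+R.as_matrix()[:,2]*bot.hold_point_z).round(1),"d(old tool)",(R.inv().apply(tgt-p)).round(1),"d(new tool)",(Rt.inv().apply(tgt-p)).round(1),"rv",(R.inv()*Rt).as_rotvec().round(3),"F",np.round(q["ft_force"],1),"w",round(q["width"],1),"g",round(q["grip_force"],1))
```

Run:
```python
from h import *
s=bot.snapshot("top"); crop(s,190,120,240,150,3.3,"topc.png"); crop(s,330,210,150,50,5,"topw.png")
s=bot.snapshot("scene"); crop(s,260,130,190,150,4,"scp.png"); crop(s,180,190,130,110,5,"scw.png")
```

```text
(no output)
```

View pics/topc.png

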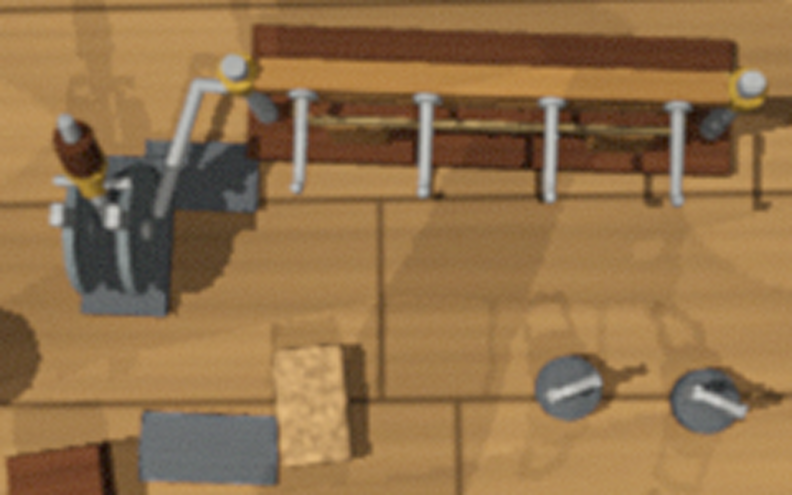

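View pics/scp.png

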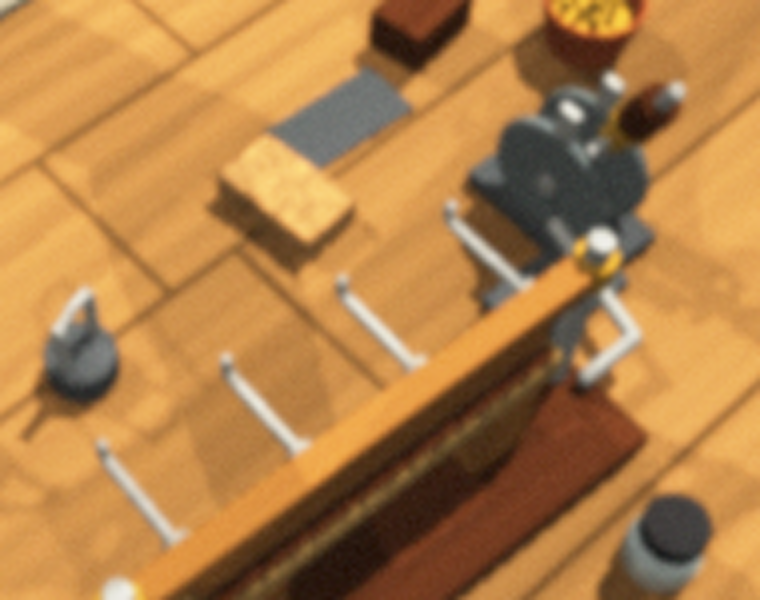

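View pics/scw.png

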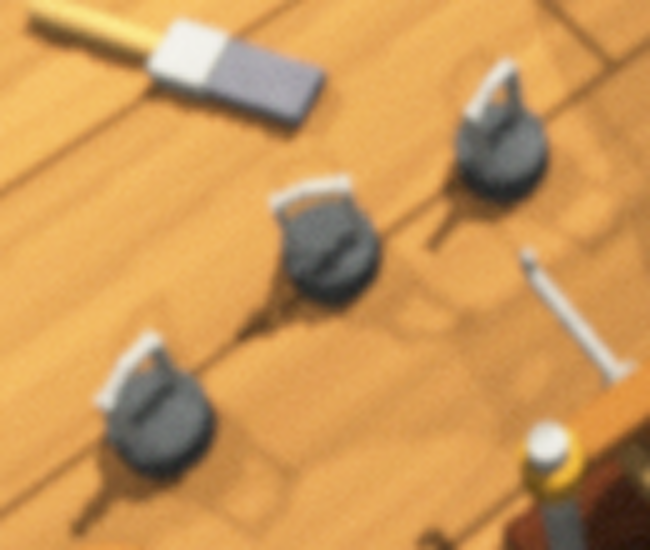

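View pics/topw.png

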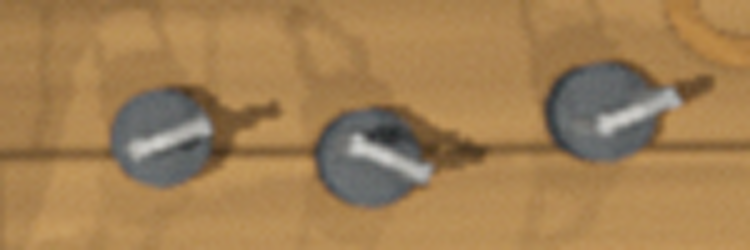

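Top crop: post tops at (235,68) and (751,83), hook tips at (297,187), (424,193), (549,197) and (677,203), lever end at (66,125). Scene crop: post tops (602,241) and (120,590), hook tips (451,207), (342,284), (227,360) and (102,446), lever end (675,93). Next I fit the press and the weights.

Create fit.py:
```python
from h import *
from scipy.optimize import least_squares
T=bot.snapshot("top"); S=bot.snapshot("scene")
un=lambda P,o,k:(np.array(P,float)+.5)/k-.5+o
t=un([(235,68),(751,83),(297,187),(424,193),(549,197),(677,203),(66,125)],(190,120),3.3)
s=un([(602,241),(120,590),(451,207),(342,284),(227,360),(102,446),(675,93)],(260,130),4)
hk=lambda i:95*(i-1.5)
a=0.4
L=[(0,192,192),(0,-192,192)]+[(-12-56-19,hk(i),178) for i in(3,2,1,0)]+[(-110+161*np.sin(a),310,60+161*np.cos(a))]
L=np.array(L)
def W(p): return Ro.from_euler('z',p[2]).apply(L)+[p[0],p[1],0]
f=lambda p:np.r_[(proj(T,W(p))-t).ravel(),(proj(S,W(p))-s).ravel()]
r=least_squares(f,[700,0,0],x_scale=[1,1,.001]); print(r.x,f(r.x).reshape(-1,2).round(1).tolist())
for i in range(7): print(tri((T,t[i]),(S,s[i])).round(0),W(r.x)[i].round(0))
R=Ro.from_euler('z',r.x[2]);o=np.array([r.x[0],r.x[1],0])
print("hooks",[(R.apply([-68,hk(i),184])+o).round(1).tolist() for i in range(4)],"pivot",(R.apply([-110,310,60])+o).round(1))
# weights: handle ends (top bar z~92): top then scene
tw=un([[(138,150),(203,126)],[(358,145),(424,174)],[(605,126),(672,97)]],(330,210),5)
sw=un([[(509,66),(474,115)],[(344,184),(277,203)],[(152,338),(104,402)]],(180,190),5)
td=un([(161,137),(370,157),(602,111)],(330,210),5)
for i in range(3):
    A,B=[tri((T,tw[i][j]),(S,sw[i][j])) for j in(0,1)]
    d=B-A; print("w",i,A.round(0),B.round(0),"mid",((A+B)/2).round(1),"len",np.linalg.norm(d[:2]).round(0),"bar ang",np.arctan2(d[1],d[0]).round(3),"disc top centre",ray(T,td[i],28).round(0))
```

```bash
python3 fit.py
```

```text
[ 6.67505310e+02 -4.36380361e+01 -4.71577021e-02] [[-0.8, -0.8], [0.5, -0.8], [-0.3, -0.2], [-0.3, -0.8], [0.6, -0.8], [0.8, -1.4], [-0.5, -1.8], [-0.7, -1.1], [-0.8, 0.2], [-0.8, -1.0], [-0.6, -1.6], [-0.8, -0.7], [-0.5, -0.9], [0.0, -1.2]]
[677. 149. 187.] [677. 148. 192.]
[ 658. -234.  189.] [ 658. -235.  192.]
[588. 104. 173.] [587. 103. 178.]
[583.   9. 169.] [583.   8. 178.]
[578. -85. 172.] [578. -87. 178.]
[ 572. -181.  169.] [ 574. -182.  178.]
[633. 271. 199.] [635. 268. 208.]
hooks [[592.9, -182.8, 184.0], [597.3, -87.9, 184.0], [601.8, 7.0, 184.0], [606.3, 101.9, 184.0]] pivot [572.2 271.2  60. ]
w 0 [429. -91.  81.] [ 442. -126.   80.] mid [ 435.6 -108.2   80.7] len 37.0 bar ang -1.232 disc top centre [ 436. -108.   28.]
w 1 [ 431. -207.   82.] [ 415. -242.   80.] mid [ 422.9 -224.4   81.2] len 38.0 bar ang -1.996 disc top centre [ 423. -224.   28.]
w 2 [ 439. -337.   82.] [ 454. -374.   81.] mid [ 446.6 -355.4   81.5] len 40.0 bar ang -1.2 disc top centre [ 447. -353.   28.]
```

Add to h.py:
```python
PSI=-0.047; PR=Ro.from_euler('z',PSI); PO=np.array([667.5,-43.6,0])
PIV=PR.apply([-110,310,60])+PO
HOOK=[PR.apply([-68,95*(i-1.5),184])+PO for i in range(4)]
def down(yaw): return Ro.from_euler('z',yaw)*Ro.from_euler('x',np.pi)
def lev(th,d): # orientation & hold point at distance d from the pivot
    a=.4-th; u=PR.apply([np.sin(a),0,np.cos(a)])
    return PIV+d*u, PR*Ro.from_euler('y',a)*Ro.from_euler('x',np.pi)
```

```text
(no output)
```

Request:
{"op": "nudge_tcp", "data": {"moves": [0,0,-50,0,0,0.15,0,0,-50,0,0,0.15,0,-50,0,0,0,0,0,-50,0,0,0,0,0,-50,0,0,0,0], "finger_gap": 94}}

```text
clock: 0.8
position: [172.2, -476.9, 402.9]
tcp_rot: [1.0, -0.021, 0.0, 0.0]
ft_force: [0.8, -1.0, 0.3]
width: 94.0
grip_force: 0.0
```

Run:
```python
from h import *
go(lev(0,190)[0],Rt=down(PSI)); print(bot.sense()["qpos"].round(2))
```

```text
t 0.8 hold [ 172.2 -477.   324.5] d(old tool) [ 441.9 -764.1   89.2] d(new tool) [ 438.4 -766.1   89.5] rv [ 0.001 -0.001  0.005] F [ 0.8 -1.   0.3] w 94.0 g 0.0
[ 1.08  0.32  0.12  1.77 -0.04  1.06 -0.4 ]
```

Request:
{"op": "nudge_tcp", "data": {"moves": [40,-30,0,0,0,0,40,-30,0,0,0,0,40,-30,0,0,0,0,40,-30,0,0,0,0,30,-40,0,0,0,0,30,-40,0,0,0,0,30,-40,0,0,0,0,30,-40,0,0,0,0]}}

```text
clock: 1.6
position: [464.6, -209.0, 402.9]
tcp_rot: [1.0, -0.021, 0.0, 0.0]
ft_force: [0.6, -0.9, 0.2]
width: 93.9
grip_force: 0.0
```

Request:
{"op": "nudge_tcp", "data": {"moves": [30,-40,0,0,0,0,25,-43,0,0,0,0,20,-45,0,0,0,0,20,-45,0,0,0,0,20,-45,0,0,0,0,20,-45,0,0,0,0,13,-45,0,0,0,0,10,-45,0,0,0,0]}}

```text
clock: 2.4
position: [637.0, 137.0, 402.5]
tcp_rot: [1.0, -0.021, 0.0, 0.0]
ft_force: [1.6, -0.2, 0.4]
width: 93.9
grip_force: 0.0
```

Run:
```python
from h import *
h,R=lev(0,195); go(h,Rt=R); print(bot.sense()["qpos"].round(2))
```

```text
t 2.4 hold [637.1 137.  324.1] d(old tool) [  35.9 -130.9   90.6] d(new tool) [  67.9 -131.    69.7] rv [ 0.001 -0.4    0.004] F [ 1.6 -0.2  0.4] w 93.9 g 0.0
[-0.19  0.55 -0.12  1.37  0.06  1.22 -1.92]
```

Request:
{"op": "nudge_tcp", "data": {"moves": [12,-44,20,0,0,0,12,-44,20,0,0,0,12,-43,20,0,0,0,0,0,0,0,-0.1,0,0,0,0,0,-0.1,0,0,0,0,0,-0.1,0,0,0,0,0,-0.1,0,0,0,0,0,0,0]}}

```text
clock: 3.2
position: [679.0, 263.5, 338.7]
tcp_rot: [0.979, -0.022, -0.201, -0.003]
ft_force: [-0.5, 0.0, 0.5]
width: 94.2
grip_force: 0.0
```

Run:
```python
from h import *
h,R=lev(0,195); go(h,Rt=R); print(bot.sense()["qpos"].round(2))
s=bot.snapshot("scene"); crop(s,360,100,130,110,5,"ap.png")
T=bot.snapshot("top")
```

```text
t 3.2 hold [648.2 264.7 266.6] d(old tool) [10.  -2.7 24.9] d(new tool) [ 9.9 -2.7 25. ] rv [0.003 0.004 0.002] F [-0.5  0.   0.5] w 94.2 g 0.0
[-0.3   0.95 -0.16  0.8  -0.04  1.76 -2.03]
```

View pics/ap.png

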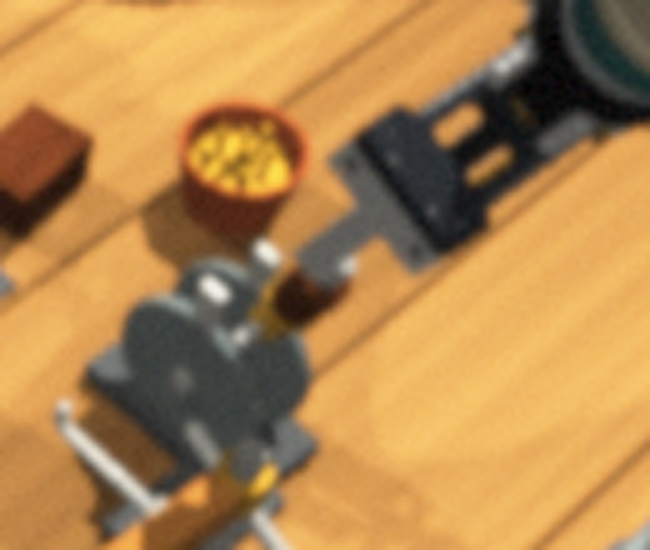

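The gripper is over the collar and in line with it: lever end at crop (345,265), just under the open fingers. I'll go down along the lever and close.

Request:
{"op": "nudge_tcp", "data": {"moves": [10,-3,0,0,0,0,0,0,30,0,0,0,0,0,30,0,0,0,0,0,20,0,0,0,0,0,14,0,0,0,0,0,0,0,0,0]}}

```text
clock: 3.9
position: [648.8, 269.1, 252.2]
tcp_rot: [0.98, -0.02, -0.199, -0.004]
ft_force: [-0.2, 0.3, -0.4]
width: 94.1
grip_force: 0.0
```

Request:
{"op": "nudge_tcp", "data": {"moves": [0,0,0,0,0,0,0,0,0,0,0,0,0,0,0,0,0,0,0,0,0,0,0,0,0,0,0,0,0,0,0,0,0,0,0,0], "finger_gap": 20, "force": 40}}

```text
clock: 4.5
position: [650.8, 268.8, 252.2]
tcp_rot: [0.98, -0.021, -0.199, -0.004]
ft_force: [0.1, 0.7, 0.0]
width: 49.4
grip_force: 0.0
```

Run:
```python
from h import *
h,R=lev(0,120); go(h,Rt=R); print(bot.sense()["qpos"].round(2))
```

```text
t 4.5 hold [620.3 270.1 180. ] d(old tool) [2.5 1.2 9.3] d(new tool) [2.5 1.2 9.3] rv [ 0.002 -0.     0.004] F [0.1 0.7 0. ] w 49.4 g 0.0
[-0.3   0.95 -0.17  1.04 -0.04  1.52 -2.03]
```

Request:
{"op": "nudge_tcp", "data": {"moves": [2,1,7,0,0,0,0,0,0,0,0,0,0,0,0,0,0,0,0,0,0,0,0,0,0,0,0,0,0,0,0,0,0,0,0,0], "finger_gap": 20, "force": 40}}

```text
clock: 5.1
position: [649.6, 267.3, 244.8]
tcp_rot: [0.98, -0.021, -0.199, -0.004]
ft_force: [-1.2, -2.2, -1.9]
width: 31.4
grip_force: 40.0
```

Request:
{"op": "nudge_tcp", "data": {"moves": [0,0,-7,0,0,0,0,0,-7,0,0,0,0,0,-8,0,0,0,0,0,0,0,0,0]}}

```text
clock: 5.5
position: [658.7, 266.8, 266.6]
tcp_rot: [0.98, -0.021, -0.198, -0.004]
ft_force: [-2.9, -3.6, -3.2]
width: 31.4
grip_force: 40.0
```

Run:
```python
from h import *
h,R=lev(0,142); go(h,Rt=R)
```

```text
t 5.5 hold [628.2 268.1 194.4] d(old tool) [ 0.7 -0.3  3.7] d(new tool) [ 0.7 -0.3  3.7] rv [ 0.003 -0.     0.004] F [-2.9 -3.6 -3.2] w 31.4 g 40.0
```

Request:
{"op": "nudge_tcp", "data": {"moves": [-22.2,0,1.1,0,0.1,0,-22.2,0,1.1,0,0.1,0,-22.2,0,1.1,0,0.1,0,-22.2,0,1.1,0,0.1,0]}}

```text
clock: 5.9
position: [573.4, 270.7, 284.6]
tcp_rot: [1.0, -0.022, 0.005, -0.001]
ft_force: [5.4, -2.3, -4.3]
width: 31.5
grip_force: 40.0
```

Run:
```python
from h import *
h,R=lev(.4,142); go(h,Rt=R)
```

```text
t 5.9 hold [574.2 270.8 206.2] d(old tool) [-1.3 -0.5  4.2] d(new tool) [-1.3 -0.5  4.2] rv [-0.002 -0.01   0.003] F [ 5.4 -2.3 -4.3] w 31.5 g 40.0
```

Request:
{"op": "nudge_tcp", "data": {"moves": [-22.2,0,1.1,0,0.1,0,-22.2,0,1.1,0,0.1,0,-22.2,0,1.1,0,0.1,0,-22.2,0,1.1,0,0.1,0,0,0,0,0,0,0,0,0,0,0,0,0]}}

```text
clock: 6.5
position: [483.6, 275.3, 265.4]
tcp_rot: [0.98, -0.019, 0.196, 0.006]
ft_force: [-2.9, -1.7, -5.8]
width: 31.5
grip_force: 40.0
```

Run:
```python
from h import *
h,R=lev(.8,142); go(h,Rt=R)
```

```text
t 6.5 hold [513.8 273.9 193. ] d(old tool) [ 1.7 -0.   3.3] d(new tool) [ 1.7 -0.1  3.3] rv [0.001 0.005 0.009] F [-2.9 -1.7 -5.8] w 31.5 g 40.0
```

Request:
{"op": "nudge_tcp", "data": {"moves": [-3,0,7,0,0,0,0,0,7,0,0,0,0,0,6,0,0,0,0,0,0,0,0,0]}}

```text
clock: 6.9
position: [492.1, 274.7, 245.2]
tcp_rot: [0.98, -0.021, 0.197, 0.004]
ft_force: [0.0, -1.5, -3.1]
width: 31.6
grip_force: 40.0
```

Request:
{"op": "nudge_tcp", "data": {"moves": [0,0,0,0,0,0,0,0,0,0,0,0,0,0,0,0,0,0,0,0,0,0,0,0,0,0,0,0,0,0], "finger_gap": 94}}

```text
clock: 7.4
position: [491.2, 274.7, 246.2]
tcp_rot: [0.98, -0.021, 0.197, 0.004]
ft_force: [-0.5, -0.8, -0.3]
width: 67.7
grip_force: 0.0
```

Request:
{"op": "nudge_tcp", "data": {"moves": [0,0,-30,0,0,0,0,0,-40,0,0,0,0,0,-40,0,-0.13,0,0,0,-30,0,-0.13,0,0,0,0,0,-0.14,0,-45,0,0,0,0,0,-40,0,0,0,0,0]}}

```text
clock: 8.1
position: [357.0, 279.8, 373.9]
tcp_rot: [1.0, -0.024, 0.0, 0.001]
ft_force: [-1.3, 0.3, 0.2]
width: 94.1
grip_force: 0.0
```

Run:
```python
from h import *
go([436,-108,150],Rt=down(PSI)); print(bot.sense()["qpos"].round(2))
s=bot.snapshot("scene"); cv2.imwrite("pics/s1.png",s["pixels"])
s=bot.snapshot("top"); cv2.imwrite("pics/t1.png",s["pixels"]); crop(s,180,110,300,150,2.6,"t1c.png")
```

```text
t 8.1 hold [357.  279.6 295.5] d(old tool) [ 97.5 383.3 146.2] d(new tool) [ 97.2 383.6 145.5] rv [ 0.002 -0.001 -0.001] F [-1.3  0.3  0.2] w 94.1 g 0.0
[-0.68  0.26 -0.06  1.94  0.02  0.95 -2.37]
```

View pics/t1c.png

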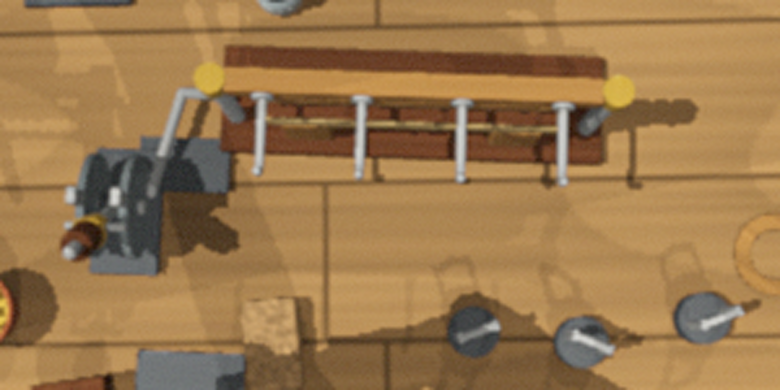

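Lever end is at crop (70,250), leaning to -x. The yellow collars now sit at the post tops, so the beam is up, and the weights haven't moved. Next is the first weight.

Request:
{"op": "nudge_tcp", "data": {"moves": [12,47,15,0,0,0,12,48,15,0,0,0,12,48,18,0,0,0,12,48,18,0,0,0,12,48,18,0,0,0,12,48,18,0,0,0,12,48,18,0,0,0,12,48,18,0,0,0]}}

```text
clock: 9.0
position: [433.3, -92.1, 243.0]
tcp_rot: [1.0, -0.022, 0.002, 0.001]
ft_force: [0.1, 0.8, 0.4]
width: 94.2
grip_force: 0.0
```

Request:
{"op": "nudge_tcp", "data": {"moves": [0,0,0,0,0,-0.13,0,0,0,0,0,-0.13,0,0,0,0,0,-0.126]}}

```text
clock: 9.3
position: [433.1, -90.9, 243.3]
tcp_rot: [0.985, 0.172, 0.001, 0.001]
ft_force: [0.3, 0.0, -0.4]
width: 93.7
grip_force: 0.0
```

Run:
```python
from h import *
go([436,-108,70],Rt=down(.339)); print(bot.sense()["qpos"].round(2))
```

```text
t 9.3 hold [433.2 -91.  164.9] d(old tool) [-3.2 16.9 94.9] d(new tool) [-2.9 17.1 94.9] rv [ 0.003 -0.002  0.007] F [ 0.3  0.  -0.4] w 93.7 g 0.0
[ 0.18  0.43 -0.06  2.14  0.05  0.57 -1.13]
```

Request:
{"op": "nudge_tcp", "data": {"moves": [-3,17,20,0,0,0,0,0,40,0,0,0,0,0,35,0,0,0,0,0,0,0,0,0], "finger_gap": 70}}

```text
clock: 9.7
position: [433.9, -107.0, 145.4]
tcp_rot: [0.985, 0.17, -0.003, -0.0]
ft_force: [0.1, 0.2, 0.0]
width: 70.4
grip_force: 0.0
```

Request:
{"op": "nudge_tcp", "data": {"moves": [0,0,0,0,0,0,0,0,0,0,0,0,0,0,0,0,0,0,0,0,0,0,0,0,0,0,0,0,0,0,0,0,0,0,0,0], "finger_gap": 35, "force": 35}}

```text
clock: 10.3
position: [436.8, -107.5, 149.9]
tcp_rot: [0.985, 0.17, 0.003, 0.002]
ft_force: [-0.5, -1.3, 8.2]
width: 43.7
grip_force: 35.0
```

Run:
```python
from h import *
go([436,-108,70],Rt=down(.339))
```

```text
t 10.3 hold [ 437.2 -107.7   71.5] d(old tool) [-0.9  0.2  1.5] d(new tool) [-0.9  0.2  1.5] rv [ 0.004 -0.004  0.003] F [-0.5 -1.3  8.2] w 43.7 g 35.0
```

Request:
{"op": "nudge_tcp", "data": {"moves": [0,0,-30,0,0,0.1,0,0,-35,0,0,0.1,0,0,-35,0,0,0.1,0,0,-25,0,0,0.086,0,0,0,0,0,0]}}

```text
clock: 10.8
position: [436.7, -107.0, 276.4]
tcp_rot: [1.0, -0.022, 0.004, 0.001]
ft_force: [1.0, -0.7, -5.2]
width: 43.8
grip_force: 35.0
```

Run:
```python
from h import *
h=HOOK[2]+[0,0,11]; go(h+PR.apply([-70,0,0]),Rt=down(PSI)); go(h,Rt=down(PSI))
```

```text
t 10.8 hold [ 437.4 -107.2  198. ] d(old tool) [  89.9 -121.4    3.5] d(new tool) [  89.6 -121.6    3. ] rv [ 0.002 -0.009  0.003] F [ 1.  -0.7 -5.2] w 43.8 g 35.0
t 10.8 hold [ 437.4 -107.2  198. ] d(old tool) [ 159.9 -121.2    4.2] d(new tool) [ 159.6 -121.6    3. ] rv [ 0.002 -0.009  0.003] F [ 1.  -0.7 -5.2] w 43.8 g 35.0
```

Request:
{"op": "nudge_tcp", "data": {"moves": [30,-40,0,0,0,0,30,-40,0,0,0,0,30,-41,0,0,0,0,0,0,0,0,0,0]}}

```text
clock: 11.2
position: [533.5, 17.6, 272.0]
tcp_rot: [1.0, -0.016, 0.003, -0.002]
ft_force: [-0.5, 0.0, -4.3]
width: 43.6
grip_force: 35.0
```

Request:
{"op": "nudge_tcp", "data": {"moves": [25,0,0,0,0,0,25,0,0,0,0,0,20,0,0,0,0,0,0,0,0,0,0,0,0,0,0,0,0,0]}}

```text
clock: 11.7
position: [598.5, 6.4, 271.6]
tcp_rot: [1.0, -0.021, -0.001, 0.001]
ft_force: [-0.5, 0.1, -4.6]
width: 43.9
grip_force: 35.0
```

Run:
```python
from h import *
go(HOOK[2]+[0,0,-14],Rt=down(PSI))
s=bot.snapshot("scene"); crop(s,270,120,180,140,4,"h2.png")
```

```text
t 11.7 hold [598.3   6.3 193.2] d(old tool) [ 3.3 -0.8 23.2] d(new tool) [ 3.3 -0.8 23.2] rv [0.002 0.002 0.005] F [-0.5  0.1 -4.6] w 43.9 g 35.0
```

View pics/h2.png

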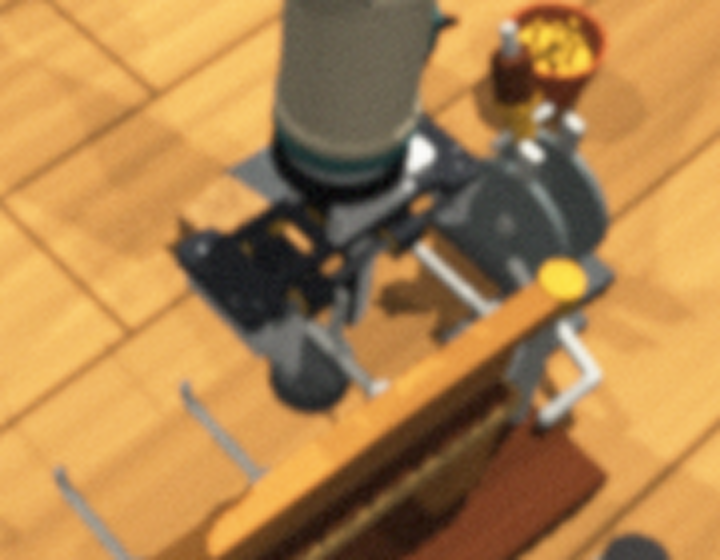

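The pin of hook 2, crop (320,330)-(380,385), runs into the stirrup above the disc at (310,378). I'll lower and watch the force.

Request:
{"op": "nudge_tcp", "data": {"moves": [3,-1,5,0,0,0,0,0,5,0,0,0,0,0,5,0,0,0,0,0,0,0,0,0,0,0,0,0,0,0]}}

```text
clock: 12.25
position: [602.8, 7.4, 258.4]
tcp_rot: [1.0, -0.022, 0.001, 0.001]
ft_force: [0.7, 0.5, -3.7]
width: 43.9
grip_force: 35.0
```

Request:
{"op": "nudge_tcp", "data": {"moves": [0,0,4,0,0,0,0,0,0,0,0,0,0,0,0,0,0,0]}}

```text
clock: 12.55
position: [603.0, 7.4, 254.6]
tcp_rot: [1.0, -0.022, 0.001, 0.001]
ft_force: [-0.7, 0.4, -4.0]
width: 43.8
grip_force: 35.0
```

Request:
{"op": "nudge_tcp", "data": {"moves": [0,0,3,0,0,0,0,0,0,0,0,0,0,0,0,0,0,0]}}

```text
clock: 12.85
position: [603.0, 7.3, 251.5]
tcp_rot: [1.0, -0.022, 0.001, 0.001]
ft_force: [-0.2, 0.3, -3.7]
width: 43.7
grip_force: 35.0
```

Request:
{"op": "nudge_tcp", "data": {"moves": [0,0,3,0,0,0,0,0,0,0,0,0,0,0,0,0,0,0], "lines": "2,4"}}

```text
position: [603.0, 7.3, 248.6]
tcp_rot: [1.0, -0.022, 0.001, 0.001]
ft_force: [-0.3, -0.3, -4.1]
```

Request:
{"op": "nudge_tcp", "data": {"moves": [0,0,2,0,0,0,0,0,0,0,0,0,0,0,0,0,0,0], "lines": "2,4"}}

```text
position: [603.1, 7.3, 247.9]
tcp_rot: [1.0, -0.022, 0.001, 0.001]
ft_force: [-2.6, 0.7, 5.8]
```

Request:
{"op": "nudge_tcp", "data": {"moves": [0,0,2,0,0,0,0,0,0,0,0,0,0,0,0,0,0,0], "lines": "2,4"}}

```text
position: [603.1, 7.4, 247.6]
tcp_rot: [1.0, -0.022, 0.002, 0.0]
ft_force: [-6.2, 0.1, 17.1]
```

Request:
{"op": "nudge_tcp", "data": {"moves": [0,0,-3,0,0,0,0,0,0,0,0,0], "lines": "2,4"}}

```text
position: [603.3, 7.4, 248.1]
tcp_rot: [1.0, -0.022, 0.002, 0.001]
ft_force: [-1.3, -0.1, 2.4]
```

Request:
{"op": "nudge_tcp", "data": {"moves": [0,0,0,0,0,0,0,0,0,0,0,0,0,0,0,0,0,0,0,0,0,0,0,0], "finger_gap": 66}}

```text
clock: 14.35
position: [603.1, 7.3, 247.5]
tcp_rot: [1.0, -0.022, 0.001, 0.001]
ft_force: [1.2, -0.7, 0.4]
width: 65.9
grip_force: 0.0
```

Request:
{"op": "nudge_tcp", "data": {"moves": [0,0,-25,0,0,0,0,0,-40,0,0,0,0,0,-40,0,0,0,-45,20,0,0,0,0,-45,40,0,0,0,0,-40,40,0,0,0,0]}}

```text
clock: 14.95
position: [479.9, -76.1, 352.8]
tcp_rot: [1.0, -0.021, 0.001, 0.001]
ft_force: [0.1, -0.7, 0.5]
width: 65.9
grip_force: 0.0
```

Run:
```python
from h import *
go([423,-224,150],Rt=down(-.425))
s=bot.snapshot("scene"); crop(s,200,130,240,170,3.3,"h2b.png")
s=bot.snapshot("top"); cv2.imwrite("pics/t2.png",s["pixels"])
```

```text
t 14.95 hold [480.1 -76.2 274.4] d(old tool) [-51.1 150.  124.5] d(new tool) [  9.1 158.2 124.4] rv [ 0.001 -0.003  0.384] F [ 0.1 -0.7  0.5] w 65.9 g 0.0
```

View pics/h2b.png

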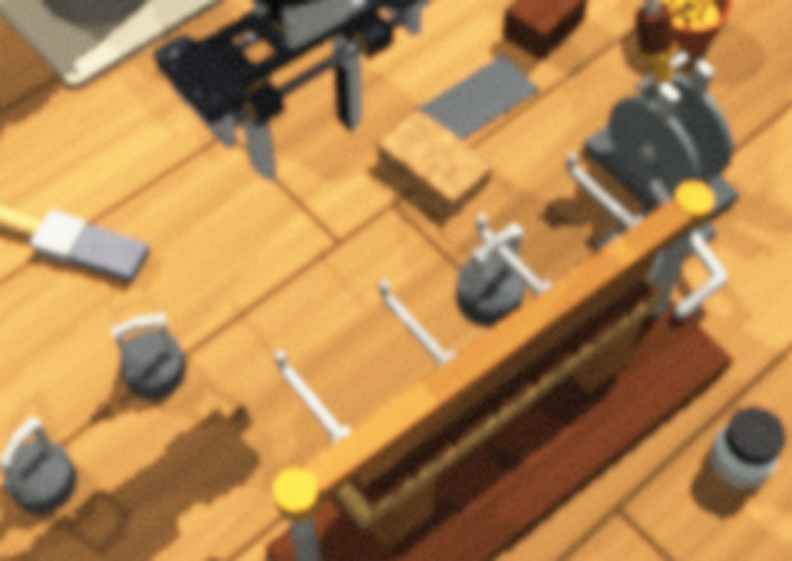

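Weight 0 hangs on hook 2 at crop (490,265). The other two, at (152,362) and (40,475), match their old pixel positions. Next weight.

Request:
{"op": "nudge_tcp", "data": {"moves": [-13,38,30,0,0,0,-13,38,30,0,0,0,-13,37,32,0,0,0,-12,37,32,0,0,0,0,0,0,0,0,0.13,0,0,0,0,0,0.13,0,0,0,0,0,0.124,0,0,0,0,0,0]}}

```text
clock: 15.85
position: [425.2, -222.8, 229.2]
tcp_rot: [0.977, -0.212, 0.001, 0.001]
ft_force: [-0.2, 0.2, -0.2]
width: 66.0
grip_force: 0.0
```

Run:
```python
from h import *
go([423,-224,70],Rt=down(-.425)); print(bot.sense()["qpos"].round(2))
```

```text
t 15.85 hold [ 425.3 -222.9  150.8] d(old tool) [-1.7  2.  80.8] d(new tool) [-1.5  2.  80.8] rv [ 0.001 -0.003 -0.003] F [-0.2  0.2 -0.2] w 66.0 g 0.0
[ 0.28  0.51  0.21  2.06 -0.18  0.58 -1.39]
```

Request:
{"op": "nudge_tcp", "data": {"moves": [-2,2,20,0,0,0,0,0,30,0,0,0,0,0,31,0,0,0,0,0,0,0,0,0]}}

```text
clock: 16.25
position: [420.8, -222.7, 145.7]
tcp_rot: [0.978, -0.21, -0.002, -0.001]
ft_force: [0.1, -0.1, 0.5]
width: 66.2
grip_force: 0.0
```

Request:
{"op": "nudge_tcp", "data": {"moves": [0,0,0,0,0,0,0,0,0,0,0,0,0,0,0,0,0,0,0,0,0,0,0,0,0,0,0,0,0,0,0,0,0,0,0,0], "finger_gap": 35, "force": 35}}

```text
clock: 16.85
position: [422.7, -224.3, 149.7]
tcp_rot: [0.977, -0.212, 0.002, 0.001]
ft_force: [-0.6, -0.4, 6.5]
width: 43.6
grip_force: 35.0
```

Request:
{"op": "nudge_tcp", "data": {"moves": [0,0,-30,0,0,-0.1,0,0,-35,0,0,-0.1,0,0,-35,0,0,-0.1,0,0,-25,0,0,-0.08,0,0,0,0,0,0]}}

```text
clock: 17.35
position: [423.1, -224.4, 276.4]
tcp_rot: [1.0, -0.024, 0.004, 0.002]
ft_force: [0.5, 0.0, -3.8]
width: 43.5
grip_force: 35.0
```

Run:
```python
from h import *
h=HOOK[1]+[0,0,11]; go(h+PR.apply([-70,0,0]),Rt=down(PSI)); print(HOOK[1])
```

```text
t 17.35 hold [ 423.7 -224.8  198. ] d(old tool) [  97.6 -144.6    3.3] d(new tool) [  97.7 -144.6    3. ] rv [ 0.004 -0.009 -0.   ] F [ 0.5  0.  -3.8] w 43.5 g 35.0
[597.34341402 -87.85272244 184.        ]
```

Request:
{"op": "nudge_tcp", "data": {"moves": [20,-36,0,0,0,0,25,-36,0,0,0,0,26,-36,0,0,0,0,26,-36,0,0,0,0,0,0,0,0,0,0], "lines": "2,2"}}

```text
position: [528.8, -77.0, 271.5]
```

Request:
{"op": "nudge_tcp", "data": {"moves": [25,0,0,0,0,0,25,0,0,0,0,0,20,0,0,0,0,0,0,0,0,0,0,0,0,0,0,0,0,0]}}

```text
clock: 18.35
position: [594.1, -87.7, 271.3]
tcp_rot: [1.0, -0.024, -0.001, 0.001]
ft_force: [-0.0, -0.1, -4.7]
width: 44.1
grip_force: 35.0
```

Run:
```python
from h import *
go(HOOK[1]+[0,0,-14],Rt=down(PSI))
```

```text
t 18.35 hold [593.9 -87.8 192.9] d(old tool) [ 3.4 -0.  22.9] d(new tool) [ 3.3 -0.  22.9] rv [ 0.001  0.002 -0.001] F [-0.  -0.1 -4.7] w 44.1 g 35.0
```

Same geometry as before; contact should come at TCP z of about 248.

Request:
{"op": "nudge_tcp", "data": {"moves": [4,0,6,0,0,0,0,0,6,0,0,0,0,0,5,0,0,0,0,0,4,0,0,0,0,0,0,0,0,0,0,0,0,0,0,0], "lines": "2,4"}}

```text
position: [599.4, -88.0, 252.5]
tcp_rot: [1.0, -0.024, 0.001, 0.001]
ft_force: [0.4, -0.1, -4.6]
```

Request:
{"op": "nudge_tcp", "data": {"moves": [0,0,2,0,0,0,0,0,0,0,0,0,0,0,0,0,0,0], "lines": "2,4"}}

```text
position: [599.5, -88.0, 250.6]
tcp_rot: [1.0, -0.024, 0.001, 0.001]
ft_force: [-0.1, -0.3, -4.1]
```

Request:
{"op": "nudge_tcp", "data": {"moves": [0,0,1,0,0,0,0,0,0,0,0,0,0,0,0,0,0,0], "lines": "2,4"}}

```text
position: [599.4, -88.0, 249.5]
tcp_rot: [1.0, -0.024, 0.001, 0.001]
ft_force: [0.5, 0.6, -4.5]
```

Request:
{"op": "nudge_tcp", "data": {"moves": [0,0,2,0,0,0,0,0,0,0,0,0,0,0,0,0,0,0], "lines": "2,4"}}

```text
position: [599.7, -88.1, 247.9]
tcp_rot: [1.0, -0.024, 0.001, 0.001]
ft_force: [-0.8, 0.3, -0.4]
```

Request:
{"op": "nudge_tcp", "data": {"moves": [0,0,1,0,0,0,0,0,0,0,0,0,0,0,0,0,0,0], "lines": "2,4"}}

```text
position: [599.7, -88.1, 247.6]
tcp_rot: [1.0, -0.024, 0.002, 0.001]
ft_force: [-2.1, 0.3, 4.7]
```

Request:
{"op": "nudge_tcp", "data": {"moves": [0,0,-1,0,0,0,0,0,0,0,0,0,0,0,0,0,0,0,0,0,0,0,0,0,0,0,0,0,0,0], "finger_gap": 66, "lines": "5,5"}}

```text
width: 66.1
```

Request:
{"op": "nudge_tcp", "data": {"moves": [0,0,-25,0,0,0,0,0,-40,0,0,0,0,0,-40,0,0,0,-40,20,0,0,0,0,-40,40,0,0,0,0,-30,40,0,0,0,0]}}

```text
clock: 21.25
position: [488.0, -177.9, 352.8]
tcp_rot: [1.0, -0.022, 0.001, 0.001]
ft_force: [0.6, -1.3, -0.4]
width: 65.9
grip_force: 0.0
```

Run:
```python
from h import *
go([447,-354,150],Rt=down(.371))
s=bot.snapshot("scene"); crop(s,180,150,260,160,3,"h1b.png")
s=bot.snapshot("top"); crop(s,250,120,250,140,3,"h1t.png")
```

```text
t 21.25 hold [ 488.2 -178.   274.4] d(old tool) [-33.4 177.6 124.5] d(new tool) [-102.1  149.2  124.4] rv [ 0.002 -0.002 -0.416] F [ 0.6 -1.3 -0.4] w 65.9 g 0.0
```

View pics/h1b.png

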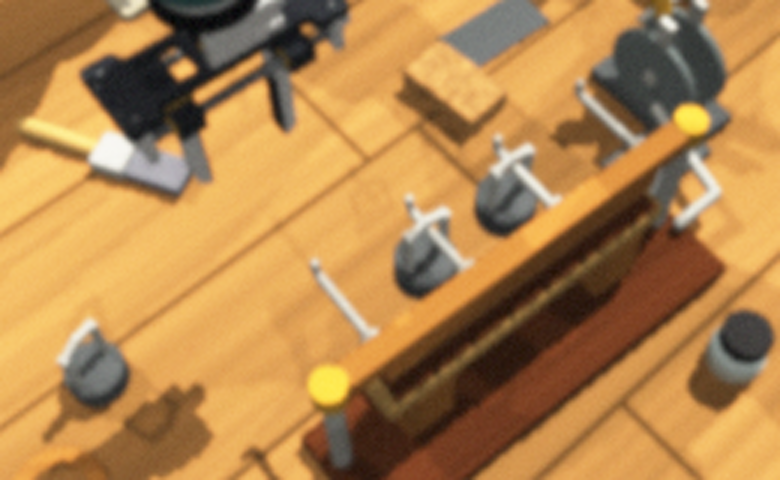

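Two weights now hang, at crop (510,185) and (430,240). The third, at (95,370), has not moved.

Request:
{"op": "nudge_tcp", "data": {"moves": [-7,44,30,0,0,0,-8,44,30,0,0,0,-9,45,32,0,0,0,-9,45,32,0,0,0,0,0,0,0,0,-0.14,0,0,0,0,0,-0.14,0,0,0,0,0,-0.136,0,0,0,0,0,0]}}

```text
clock: 22.15
position: [452.2, -339.0, 239.4]
tcp_rot: [0.983, 0.183, 0.001, 0.001]
ft_force: [0.2, 0.3, -0.3]
width: 66.4
grip_force: 0.0
```

Run:
```python
from h import *
go([447,-354,70],Rt=down(.371)); print(bot.sense()["qpos"].round(2))
```

```text
t 22.15 hold [ 452.4 -339.   161. ] d(old tool) [-10.5  12.   91. ] d(new tool) [-10.3  12.1  91. ] rv [ 0.001 -0.002 -0.002] F [ 0.2  0.3 -0.3] w 66.4 g 0.0
[ 0.59  0.58 -0.    1.83 -0.    0.73 -0.61]
```

Request:
{"op": "nudge_tcp", "data": {"moves": [-10,12,20,0,0,0,0,0,35,0,0,0,0,0,35,0,0,0,0,0,0,0,0,0]}}

```text
clock: 22.55
position: [445.2, -352.1, 145.9]
tcp_rot: [0.983, 0.182, -0.002, -0.002]
ft_force: [-0.8, 0.7, -0.3]
width: 65.8
grip_force: 0.0
```

Request:
{"op": "nudge_tcp", "data": {"moves": [0,0,0,0,0,0,0,0,0,0,0,0,0,0,0,0,0,0,0,0,0,0,0,0,0,0,0,0,0,0,0,0,0,0,0,0], "finger_gap": 35, "force": 35}}

```text
clock: 23.15
position: [448.2, -354.5, 151.4]
tcp_rot: [0.983, 0.183, 0.002, 0.002]
ft_force: [0.1, -0.6, 6.8]
width: 43.9
grip_force: 35.0
```

Request:
{"op": "nudge_tcp", "data": {"moves": [0,0,-30,0,0,0.11,0,0,-35,0,0,0.11,0,0,-35,0,0,0.1,0,0,-25,0,0,0.098,0,0,0,0,0,0]}}

```text
clock: 23.65
position: [448.1, -354.5, 277.7]
tcp_rot: [1.0, -0.025, 0.004, 0.003]
ft_force: [0.7, -0.7, -5.7]
width: 43.4
grip_force: 35.0
```

Run:
```python
from h import *
h=HOOK[0]+[0,0,11]; go(h+PR.apply([-70,0,0]),Rt=down(PSI)); print(HOOK[0])
```

```text
t 23.65 hold [ 448.6 -354.9  199.3] d(old tool) [  66.  -178.6    3.9] d(new tool) [  66.6 -178.4    4.3] rv [ 0.005 -0.007 -0.003] F [ 0.7 -0.7 -5.7] w 43.4 g 35.0
[ 592.8800577  -182.74781425  184.        ]
```

Request:
{"op": "nudge_tcp", "data": {"moves": [13,-35,0,0,0,0,13,-36,0,0,0,0,13,-36,0,0,0,0,13,-36,0,0,0,0,14,-36,0,0,0,0,0,0,0,0,0,0], "lines": "2,2"}}

```text
position: [523.5, -170.1, 272.3]
```

Request:
{"op": "nudge_tcp", "data": {"moves": [25,0,0,0,0,0,25,0,0,0,0,0,20,0,0,0,0,0,0,0,0,0,0,0,0,0,0,0,0,0]}}

```text
clock: 24.75
position: [590.3, -181.3, 272.3]
tcp_rot: [1.0, -0.024, -0.001, 0.0]
ft_force: [0.8, -0.4, -6.7]
width: 43.5
grip_force: 35.0
```

Run:
```python
from h import *
go(HOOK[0]+[0,0,-14],Rt=down(PSI))
```

```text
t 24.75 hold [ 590.  -181.3  193.9] d(old tool) [ 2.7  1.3 23.9] d(new tool) [ 2.7  1.3 23.9] rv [ 0.     0.003 -0.001] F [ 0.8 -0.4 -6.7] w 43.5 g 35.0
```

Request:
{"op": "nudge_tcp", "data": {"moves": [4,1,6,0,0,0,0,0,6,0,0,0,0,0,5,0,0,0,0,0,5,0,0,0,0,0,0,0,0,0,0,0,0,0,0,0], "lines": "2,4"}}

```text
position: [595.5, -182.8, 252.6]
tcp_rot: [1.0, -0.025, 0.001, 0.001]
ft_force: [-0.4, -0.2, -5.9]
```

Request:
{"op": "nudge_tcp", "data": {"moves": [0,0,2,0,0,0,0,0,0,0,0,0,0,0,0,0,0,0], "lines": "2,4"}}

```text
position: [595.6, -182.8, 250.8]
tcp_rot: [1.0, -0.025, 0.001, 0.001]
ft_force: [-1.5, 0.3, -5.0]
```

Request:
{"op": "nudge_tcp", "data": {"moves": [0,0,1,0,0,0,0,0,0,0,0,0,0,0,0,0,0,0], "lines": "2,4"}}

```text
position: [595.7, -182.9, 249.8]
tcp_rot: [1.0, -0.025, 0.001, 0.001]
ft_force: [0.2, -0.3, -5.7]
```

Request:
{"op": "nudge_tcp", "data": {"moves": [0,0,1,0,0,0,0,0,0,0,0,0,0,0,0,0,0,0], "lines": "2,4"}}

```text
position: [595.8, -182.9, 249.4]
tcp_rot: [1.0, -0.025, 0.001, 0.001]
ft_force: [-0.2, 0.3, 1.7]
```

Request:
{"op": "nudge_tcp", "data": {"moves": [0,0,1,0,0,0,0,0,0,0,0,0,0,0,0,0,0,0], "lines": "2,4"}}

```text
position: [595.9, -183.0, 249.2]
tcp_rot: [1.0, -0.025, 0.002, 0.001]
ft_force: [-3.3, 0.8, 7.9]
```

Request:
{"op": "nudge_tcp", "data": {"moves": [0,0,1,0,0,0,0,0,0,0,0,0,0,0,0,0,0,0], "lines": "2,4"}}

```text
position: [595.9, -182.9, 249.0]
tcp_rot: [1.0, -0.025, 0.002, 0.001]
ft_force: [-4.7, 2.2, 12.6]
```

Request:
{"op": "nudge_tcp", "data": {"moves": [0,0,-2,0,0,0,0,0,0,0,0,0,0,0,0,0,0,0,0,0,0,0,0,0,0,0,0,0,0,0], "finger_gap": 66, "lines": "5,5"}}

```text
width: 66.1
```

Request:
{"op": "nudge_tcp", "data": {"moves": [0,0,-25,0,0,0,0,0,-40,0,0,0,0,0,-40,0,0,0,-45,0,-30,0,0,0,-45,-20,0,0,0,0,-45,-40,0,0,0,0,-45,-45,0,0,0,0,0,0,0,0,0,0], "finger_gap": 94}}

```text
clock: 28.15
position: [436.1, -82.0, 380.8]
tcp_rot: [1.0, -0.022, -0.001, -0.001]
ft_force: [0.8, -1.0, 1.2]
width: 94.0
grip_force: 0.0
```

Run:
```python
from h import *
h,R=lev(.8,195); go(h,Rt=down(PSI));go(h,Rt=R); print(bot.sense()["qpos"].round(2))
s=bot.snapshot("scene"); crop(s,200,110,260,190,3,"h0b.png")
s=bot.snapshot("top"); crop(s,180,120,250,140,3,"h0t.png")
```

```text
t 28.15 hold [435.9 -81.9 302.4] d(old tool) [  44.7 -359.    63.3] d(new tool) [  43.4 -359.2   62.7] rv [-0.002  0.002  0.003] F [ 0.8 -1.   1.2] w 94.0 g 0.0
t 28.15 hold [435.9 -81.9 302.4] d(old tool) [  14.2 -359.1   69.5] d(new tool) [ -15.  -359.2   68.5] rv [-0.002  0.402  0.003] F [ 0.8 -1.   1.2] w 94.0 g 0.0
[ 0.    0.24  0.15  1.95 -0.04  0.96 -1.44]
```

View pics/h0b.png

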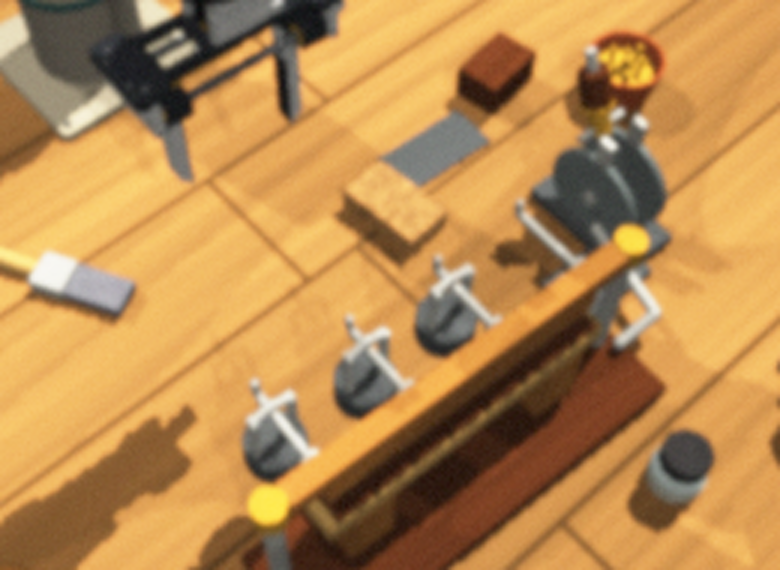

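All three weights hang, at crop (275,430), (368,365) and (450,300), and the bystanders are in place. Back to the lever.

Request:
{"op": "nudge_tcp", "data": {"moves": [0,-45,0,0,0,0,0,-45,0,0,0,0,0,-45,0,0,0,0,0,-45,0,0,0,0,0,-45,0,0,0,0,0,-45,0,0,0,0,0,-45,0,0,0,0,0,-44,0,0,0,0], "lines": "2,2"}}

```text
position: [460.2, 273.8, 380.3]
```

Request:
{"op": "nudge_tcp", "data": {"moves": [0,0,0,0,0.1,0,0,0,0,0,0.1,0,0,0,0,0,0.1,0,0,0,0,0,0.1,0,0,0,0,0,0,0], "lines": "2,2"}}

```text
position: [457.6, 272.8, 379.8]
```

Run:
```python
from h import *
h,R=lev(.8,195); go(h,Rt=R); print(bot.sense()["qpos"].round(2))
```

```text
t 29.55 hold [488.2 271.1 307.6] d(old tool) [-19.2  -4.1  65.7] d(new tool) [-19.1  -3.9  65.7] rv [ 0.003 -0.002  0.001] F [ 0.1 -0.6 -0.5] w 93.9 g 0.0
[-0.85  0.27  0.14  1.98  0.41  0.64 -2.63]
```

Request:
{"op": "nudge_tcp", "data": {"moves": [-10,-2,30,0,0,0,-9,-2,36,0,0,0,0,0,0,0,0,0], "lines": "2,2"}}

```text
position: [467.2, 274.1, 308.5]
```

Run:
```python
from h import *
p,R,q=tcp(); print(R.inv().apply([491.2,274.7,246.2]-p), q["qpos"].round(2))
```

```text
[-1.96620027 -2.30424943 66.68715212] [-0.86  0.39  0.18  2.06  0.47  0.46 -2.72]
```

Request:
{"op": "nudge_tcp", "data": {"moves": [-2,-2,25,0,0,0,0,0,25,0,0,0,0,0,17,0,0,0,0,0,0,0,0,0], "lines": "2,4"}}

```text
position: [493.0, 275.6, 249.3]
tcp_rot: [0.98, -0.025, 0.199, 0.007]
ft_force: [0.7, 0.1, -0.2]
```

Request:
{"op": "nudge_tcp", "data": {"moves": [0,0,0,0,0,0,0,0,0,0,0,0,0,0,0,0,0,0,0,0,0,0,0,0,0,0,0,0,0,0,0,0,0,0,0,0,0,0,0,0,0,0,0,0,0,0,0,0], "finger_gap": 20, "force": 40}}

```text
clock: 31.05
position: [491.2, 276.1, 249.8]
tcp_rot: [0.98, -0.024, 0.199, 0.006]
ft_force: [0.4, -6.6, 1.9]
width: 33.2
grip_force: 4.3
```

Request:
{"op": "nudge_tcp", "data": {"moves": [0,0,0,0,0,0,0,0,0,0,0,0,0,0,0,0,0,0,0,0,0,0,0,0]}}

```text
clock: 31.45
position: [491.2, 275.3, 249.8]
tcp_rot: [0.98, -0.025, 0.199, 0.007]
ft_force: [-1.2, -4.0, 3.1]
width: 31.1
grip_force: 40.0
```

Run:
```python
from h import *
p,R,q=tcp(); print(R.inv().apply([491.2,274.7,246.2]-p), q["qpos"].round(2))
```

```text
[-1.40741613  0.61330089  3.29671238] [-0.86  0.51  0.23  2.08  0.53  0.3  -2.78]
```

Request:
{"op": "nudge_tcp", "data": {"moves": [0,0,-7,0,0,0,0,0,-7,0,0,0,0,0,-8,0,0,0,0,0,0,0,0,0], "lines": "2,4"}}

```text
position: [482.4, 275.8, 270.7]
tcp_rot: [0.98, -0.025, 0.199, 0.006]
ft_force: [2.2, -4.0, -3.1]
```

Request:
{"op": "nudge_tcp", "data": {"moves": [11.2,0,0.3,0,-0.05,0,11.2,0,0.3,0,-0.05,0,11.2,0,0.3,0,-0.05,0,11.2,0,0.3,0,-0.05,0,11.2,0,0.3,0,-0.05,0,11.2,0,0.3,0,-0.05,0,11.2,0,0.3,0,-0.05,0,11.2,0,0.3,0,-0.05,0]}}

```text
clock: 32.65
position: [569.4, 271.4, 287.3]
tcp_rot: [1.0, -0.024, -0.001, 0.002]
ft_force: [-2.0, -4.9, -3.3]
width: 31.2
grip_force: 40.0
```

Run:
```python
from h import *
h,R=lev(.4,142); go(h,Rt=R); print(bot.sense()["qpos"].round(2))
```

```text
t 32.65 hold [569.2 271.1 208.9] d(old tool) [2.8 0.  6.9] d(new tool) [2.8 0.1 6.9] rv [ 0.004  0.002 -0.001] F [-2.  -4.9 -3.3] w 31.2 g 40.0
[-0.38  0.62 -0.18  1.58  0.13  0.95 -2.23]
```

Request:
{"op": "nudge_tcp", "data": {"moves": [11.4,0,0.3,0,-0.05,0,11.4,0,0.3,0,-0.05,0,11.4,0,0.3,0,-0.05,0,11.4,0,0.3,0,-0.05,0,11.4,0,0.3,0,-0.05,0,11.4,0,0.3,0,-0.05,0,11.4,0,0.3,0,-0.05,0,11.4,0,0.3,0,-0.05,0], "lines": "2,4"}}

```text
position: [658.5, 266.9, 269.2]
tcp_rot: [0.98, -0.024, -0.199, -0.003]
ft_force: [-2.6, -4.5, -3.5]
```

Request:
{"op": "nudge_tcp", "data": {"moves": [2,0,0,0,0,0,0,0,0,0,0,0,0,0,0,0,0,0], "lines": "2,4"}}

```text
position: [659.2, 267.0, 268.0]
tcp_rot: [0.98, -0.024, -0.2, -0.002]
ft_force: [-3.3, -6.0, -1.9]
```

Run:
```python
from h import *
p,R,q=tcp(); print(R.inv().apply([658.7,266.8,266.6]-p), q["qpos"].round(2))
```

```text
[0.07864499 0.25485485 1.45602403] [-0.27  0.96 -0.23  0.98  0.01  1.58 -2.06]
```

Request:
{"op": "nudge_tcp", "data": {"moves": [2,0,7,0,0,0,0,0,7,0,0,0,0,0,7,0,0,0,0,0,0,0,0,0], "lines": "2,4"}}

```text
position: [652.4, 267.3, 251.7]
tcp_rot: [0.98, -0.024, -0.199, -0.003]
ft_force: [-5.9, -7.0, 10.8]
```

Request:
{"op": "nudge_tcp", "data": {"moves": [-2,0,0,0,0,0,0,0,0,0,0,0,0,0,0,0,0,0,0,0,0,0,0,0,0,0,0,0,0,0,0,0,0,0,0,0,0,0,0,0,0,0], "finger_gap": 94}}

```text
clock: 34.85
position: [652.4, 268.5, 249.6]
tcp_rot: [0.98, -0.024, -0.198, -0.004]
ft_force: [0.5, 0.8, 0.4]
width: 84.1
grip_force: 0.0
```

Request:
{"op": "nudge_tcp", "data": {"moves": [0,0,-30,0,0,0,0,0,-40,0,0,0,0,0,-40,0,0,0,0,0,-40,0,0.1,0,-30,-30,-30,0,0.1,0,-40,0,0,0,0.1,0,-40,0,0,0,0.1,0,0,0,0,0,0,0]}}

```text
clock: 35.65
position: [608.2, 300.5, 434.0]
tcp_rot: [1.0, -0.02, -0.013, 0.004]
ft_force: [-0.4, 0.1, -0.5]
width: 93.9
grip_force: 0.0
```

Request:
{"op": "nudge_tcp", "data": {"moves": [-45,0,0,0,0,0,-45,0,0,0,0,0,-45,0,0,0,0,0,-45,0,0,0,0,0,0,0,0,0,0,0,0,0,0,0,0,0]}}

```text
clock: 36.25
position: [440.4, 309.1, 438.8]
tcp_rot: [1.0, -0.024, -0.006, 0.001]
ft_force: [0.5, 0.3, 0.3]
width: 93.9
grip_force: 0.0
```

Run:
```python
from h import *
s=bot.snapshot("scene"); crop(s,200,110,260,190,3,"end.png")
s=bot.snapshot("top"); crop(s,180,110,300,190,2.6,"endt.png")
```

```text
(no output)
```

View pics/end.png

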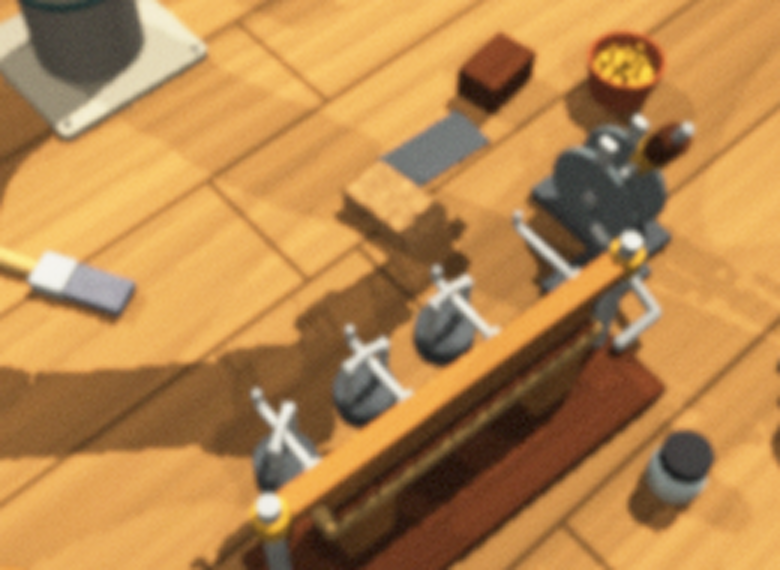

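View pics/endt.png

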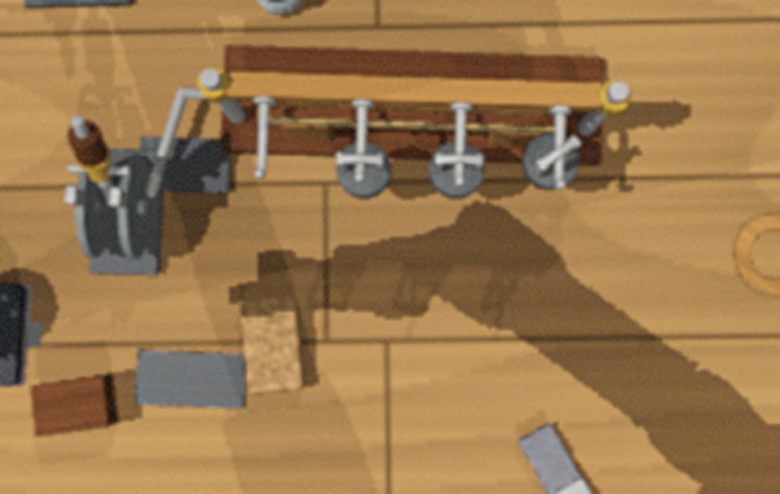

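In the end pictures the lever is back at press with the collar down and the post tops showing, so the beam is down. The weight on hook 0, handle at (560,152) in the top crop, has been knocked: it's turned and has slid towards the beam. I'll measure how far.

Run:
```python
from h import *
T=bot.snapshot("top");S=bot.snapshot("scene")
un=lambda P,o,k:(np.array(P,float)+.5)/k-.5+o
tt=un([(540,165),(578,141),(436,160),(482,161),(338,160),(383,160)],(180,110),2.6)
ss=un([(270,448),(288,406),(348,363),(386,343),(434,300),(469,281)],(200,110),3)
for i,h in((0,0),(1,1),(2,2)):
    a,b=[tri((T,tt[2*i+j]),(S,ss[k])) for j,k in((0,2*i+1),(1,2*i))]
    A,B=[ray(T,tt[2*i+j],172) for j in(0,1)]
    print(a.round(0),b.round(0),"top@172 mid rel hook (press)",PR.inv().apply((A+B)/2-HOOK[h]).round(1), "tri",PR.inv().apply((a+b)/2-HOOK[h]).round(1))
dt=un([(552,163),(457,171),(362,169)],(180,110),2.6)
for i in range(3): print("disc@108 rel",PR.inv().apply(ray(T,dt[i],108)-HOOK[i]).round(1))
crop(S,270,210,70,70,8,"w_s.png"); crop(T,360,140,60,50,10,"w_t.png")
```

```text
[ 594. -165.  160.] [ 615. -201.  166.] top@172 mid rel hook (press) [  9.8   1.7 -12. ] tri [ 11.4   0.5 -21.2]
[601. -65. 156.] [ 598. -107.  168.] top@172 mid rel hook (press) [ -0.4   1.1 -12. ] tri [  2.1   1.9 -21.7]
[603.  30. 157.] [601. -13. 169.] top@172 mid rel hook (press) [ -2.8  -0.4 -12. ] tri [ -0.2   1.8 -21. ]
disc@108 rel [ 10.6  -1.1 -76. ]
disc@108 rel [ -0.6  -0.8 -76. ]
disc@108 rel [ -1.6   0.2 -76. ]
```

View pics/w_t.png

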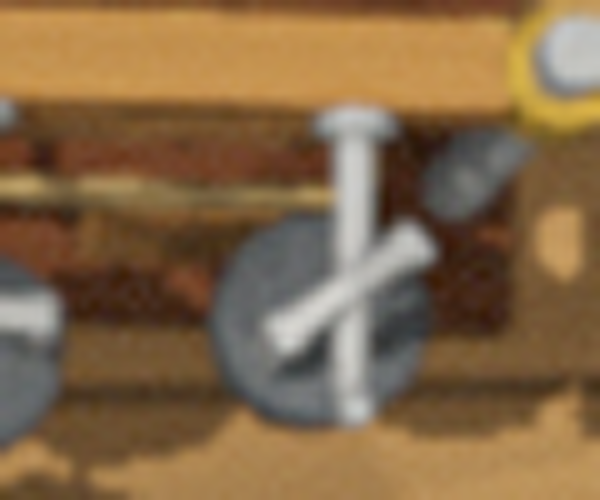

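The hook 0 weight hangs upright with its bar about 10–12 mm from the seat, inside the 22 mm limit. I'll check that it's at rest, then hand in.

Run:
```python
from h import *
A=bot.snapshot("top")["pixels"].astype(int)
for i in range(8): bot.snapshot("top")
B=bot.snapshot("top")["pixels"].astype(int)
d=abs(A-B)[130:190,260:430]; print(d.mean(),d.max(),bot.sense()["clock"])
```

```text
2.480359477124183 45 36.95
```

Request:
{"op": "nudge_tcp", "data": {"moves": [0,0,0,0,0,0,0,0,0,0,0,0,0,0,0,0,0,0,0,0,0,0,0,0,0,0,0,0,0,0,0,0,0,0,0,0,0,0,0,0,0,0,0,0,0,0,0,0], "lines": "1,1"}}

```text
clock: 37.75
```

Run:
```python
from h import *
B=bot.snapshot("top")["pixels"]; un=cv2.imread("pics/t1.png")
prev=cv2.resize(cv2.imread("pics/endt.png"),(300,190),interpolation=cv2.INTER_AREA).astype(int)
d=abs(prev-B[110:300,180:480])[20:80,80:250]; print(d.mean(),d.max())
```

```text
2.3530065359477126 44
```

Run:
```python
from h import *
A=bot.snapshot("top")["pixels"].astype(int)
for i in range(5): bot.snapshot("top")
B=bot.snapshot("top")["pixels"].astype(int)
d=abs(A-B); w=d[150:190,370:412]; st=d[200:260,230:300]
print(w.mean(),w.max(),st.mean(),st.max())
if w.mean()<1.3*st.mean()+.3: print(bot.finish_job())
```

```text
2.557142857142857 26 2.1011904761904763 16
the job is handed in; nothing more can be done
None
```

I've handed the job in, with no verdict returned: three weights (all that were on the bench) hang on hooks 0–2, with the lever at press and the beam and collar down; the hook 0 weight was knocked about 11 mm from its seat and turned, but hangs still and upright inside the 22 mm limit.

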